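Wedge the counter screen tight

ROBOT

A 6-joint arm with a two-finger parallel gripper is mounted at the origin on the work surface. World frame = base frame: x ahead of the robot, y to its left, z up, the work surface at z = 0. Lengths are in m, angles in rad, forces in N, time in s.
With the tool pointing down it reaches from about 0.275 to 0.75 m from the base axis. Payload 10.2 kg.
Tool frame: the origin (TCP) lies on the mounting face of the last link; the fingertips stand 173 mm ahead of it and the grasp point (between the pads) lies 155 mm ahead of it; z points along the fingers, y is the direction in which the jaws open and shut (so a half turn about z gives the same grasp; the last joint's range is limited). The gripper opens to 85 mm and grips with 20 to 120 N. Pads are 22 mm wide; open, the fingers measure 114 mm over their backs; the gripper's body (76 mm by 85 mm) begins 54 mm behind the grasp point. The pads swing forward as they close: fully open they stand 13 mm farther back than shut.
Start: joints at [0.888, 0.313, 1.498, -0, 1.331, -0.223], TCP at [0.233, 0.47, 0.405] pointing down, gripper open.
Joint ranges: [-2.94, 2.94], [-0.97, 2.17], [0.19, 2.56], [-1.23, 4.37], [0.02, 3.11], [-2.88, 2.88]. Speed limits (rad/s): [2.39, 2.39, 3.01, 3.14, 3.14, 3.14].

INTERFACE

Orientations are given as [roll, pitch, yaw] about the fixed x, y, z axes, in that order (R = Rz(yaw) Ry(pitch) Rx(roll)).
In Python, from cell import telemetry, optics, arm gives the robot as it stands.
- The arm moves only by the shell command python3 -m creep 'ROWS' [OPENING]. ROWS is JSON, a list that holds one entry, the list of rows, each a list of 4 numbers: the shift along the tool's x, y, z in cm, then the turn about the tool's z in rad. A call has 1 to 12 rows; each row is the pose to reach, as a shift and turn from the pose commanded when the call began, along the tool's axes at that moment; what a row does not reach only later rows make up. A row lasts 1/10 s, in which the tool goes at most 50 mm and 8.59 degrees, less where a joint would pass 70% of its speed; a pose out of reach is approached as far as the arm can. A call with a gripper value outside its range is refused whole. OPENING is the opening, from 0 (shut) to 1 (fully open), set as the call begins (- or left out, the last holds). The fingers move at their own pace and stop on an object; the grip force is fixed at half the most. Time passes only in rows, so rows that repeat a pose let the fingers close. It gives the time, the measured TCP pose, the force and the opening at its end, in the units of the state.
- telemetry.read_state(): the state, without advancing time (a new reading comes with each control period).
- optics.get_image(name): name is "side" or "top"; returns a dict with "img" (384x512x3 uint8, red, green, blue), "camera_matrix" (3x3 intrinsics, pixels), "world_to_cam" (4x4, takes a point from world to camera coordinates). Camera axes: x right, y up, looking along -z (the intrinsics and any distortion apply to the point x, -y, -z); pixel columns grow to the right and rows downward; lengths in m; the calibration is good to about 2 mm. A picture is of the moment at which its call begins. There is no depth.
- arm.close_job(): hands the job in, once; it reports no verdict.
The state is a dict: "clock": time; "joints": joint angles; "dq": joint speeds; "joint_torque": joint torques, N m; "position": TCP position; "ee_rot": TCP orientation; "ft_force": force on the tool from outside, world axes, zero at the start; "moment": the same for the moment, N m; "finger_gap": finger opening in m.
Only numpy, scipy, OpenCV 4.12 (cv2) and the standard library are available. Lean on these libraries where they do the work, as an engineer would, in place of code of your own. Each camera call takes 0.05 s, during which the arm holds its last target. There are 200 camera calls.

TASK

The clear screen on the reception counter is loose in its right-hand foot (right as seen from the robot). Take the small rubber-faced hammer from the grey mat and tap the wooden wedge sideways, deeper into the foot, with a series of short, light taps rather than one long push, until it stops advancing and sits tight; a hard blow would crack the acrylic, and the gripper itself must not push the wedge. Then lay the hammer back on the mat and let go; do not knock the screen, and leave the stapler, the mug and the hand-sanitizer bottle where they stand.

Things in the scene. Friction and masses are not known exactly. Their poses are not given: they have to be found in the camera images.
- wedge_butt (a point): Centre of the wedge's butt, the flat upright end face that the hammer taps: 30 mm wide, 34 mm high, its middle 37 mm above the counter; axes as wedge. It stands out 64 to 70 mm from the foot's end at the start.
- wedge: Loose pale-wood wedge, 180 mm long, 34 mm high, 30 mm thick at the butt, 12 mm at the tip (taper 1 in 10), about 95 g; lies slack in the right foot's slot, beside the screen on the robot's side. Origin: underside, mid-length. Own y axis points from butt to tip, the way it is driven (roughly the robot's left); z up. Do not touch it with the fingers.
- foot_end (a point): Middle of the slot's mouth at the right foot's outer (right) end face, 37 mm above the counter; axes as stand. When tight the wedge still stands out 8 to 54 mm from this face; how far is not known beforehand (hidden gap), it must be felt.
- stand: Two wooden feet screwed to the counter, each 136 x 150 mm, 60 mm high, 310 mm apart. Origin: underside of the right foot, 80 mm in from its outer end face, x away from the robot, y along the screen from the right foot to the left (the drive direction), z up. The wedge in the left foot is already tight: leave it.
- screen: Clear acrylic sheet 5 mm thick, 452 mm long, 330 mm tall, standing in both feet; axes as stand, origin on the lower edge in the right foot. Behind it a rubber strip gives 0.8 mm, then is solid. So the wedge slides freely 4 to 52 mm, then goes 8 mm against a resistance rising to 8 to 12 N, then stops dead. Taps at 0.05 to 0.08 m/s, halted at 12 to 15 N, seat it. The acrylic cracks if the hammer loads the wedge with over 35 N.
- hammer_grip (a point): Where to hold the hammer: on the wooden handle (20 mm wide, 24 mm high, level), 60 mm from the head's axis, 25 mm from the centre of mass. Lies 20 mm above the counter at the start. Own x axis runs along the handle to the head, y along the head's axis, z up. Hammer 300 g, 244 mm long.
- hammer_head (a point): Centre of the hammer's head: cylinder 34 mm in diameter, lying level across the handle's end, with two flat black rubber faces that give about 1 mm per 8 N, 45 mm either side of this point along its y axis. Same axes as hammer_grip; 20 mm above the counter at the start.
- hammer: The rubber-faced hammer as a whole (steel head with black rubber faces, wooden handle to the robot's side). Origin: underside below the grip point (17 mm under hammer_grip); axes as there.
- mat: Flat grey work mat, 320 x 180 x 3 mm, fixed on the counter at the robot's right; origin at the centre of its underside, x along its length. The hammer lies on it at the start and must lie on it at the end.
- stapler: Black desk stapler, 145 x 36 x 52 mm, loose, on the counter between robot and screen: leave alone. Origin underside centre.
- mug: White mug, 82 mm wide, 92 mm high, at the left: leave alone. Origin underside centre.
- sanitizer: White pump bottle, 62 mm wide, 181 mm high, beyond the screen: leave alone. Origin underside centre.
There are look-alikes about, which are no part of the job. What is shaped like the wedge but green is not meant.

How it is judged:
By the outcome, as a careful person would: the job done as asked, in the order asked, and still so for the second after the job is handed in, with the robot touching nothing.
It also fails if it takes over 48 s, if anything falls off the work surface, if the arm or the gripper's body presses on something with over 40 N, if the wrist force passes 120 N, or if a joint passes its speed limit or range.

## Working session

There is one attempt and no reset: what is moved stays moved. The work goes in short steps, Python scripts to look and compute and a shell command to move; the robot and the scene stay as the last step left them, time stands still between calls to the robot, and variables do not carry over. Pictures are saved under pics/ and viewed, about 8 in all and at most 12, crops included, and the job is handed in when it is done.

```bash
mkdir -p pics; cat > h.py <<'E'
import numpy as np, cv2
from cell import telemetry, optics
def snap(n,f):
    d=optics.get_image(n); cv2.imwrite(f'pics/{f}.png',cv2.resize(d['img'][:,:,::-1],(768,576),interpolation=cv2.INTER_CUBIC)); np.savez(f'pics/{f}.npz',**d); return d
def back(f,u,v,z):
    "full-res pixel -> world on plane z"
    d=np.load(f'pics/{f}.npz'); K=d['camera_matrix'];T=d['world_to_cam']
    r=np.linalg.inv(K)@[u,v,1]; r=T[:3,:3].T@[r[0],-r[1],-r[2]]; c=-T[:3,:3].T@T[:3,3]
    return c+r*(z-c[2])/r[2]
def crop(f,u0,v0,u1,v1,o,k):
    d=np.load(f'pics/{f}.npz')['img'][v0:v1,u0:u1,::-1]; cv2.imwrite(f'pics/{o}.png',cv2.resize(d,None,fx=k,fy=k,interpolation=cv2.INTER_CUBIC))
E
python3 - <<'E'
from h import *
for n in('side','top'):
    d=snap(n,n+'0'); print(d.keys(),d['camera_matrix'],d['world_to_cam'])
print(telemetry.read_state())
E
```

```text
dict_keys(['img', 'camera_matrix', 'world_to_cam']) [[452.89030948   0.         258.51399644]
 [  0.         452.89030948 188.10914689]
 [  0.           0.           1.        ]] [[ 0.72745192 -0.68605866  0.01171382 -0.38634505]
 [ 0.41674714  0.45532483  0.78676624 -0.29397671]
 [-0.54510139 -0.56745291  0.61713991 -1.13202206]
 [ 0.          0.          0.          1.        ]]
dict_keys(['img', 'camera_matrix', 'world_to_cam']) [[492.10923665   0.         254.76777508]
 [  0.         492.10923665 187.30119709]
 [  0.           0.           1.        ]] [[ 0.00689142 -0.99995422  0.0066385  -0.00336262]
 [ 0.99715482  0.00737017  0.07501958 -0.53435474]
 [-0.07506507  0.00610262  0.99715996 -1.33634366]
 [ 0.          0.          0.          1.        ]]
{'clock': 0.1, 'joints': array([ 8.87564985e-01,  3.13379656e-01,  1.49835594e+00, -2.42512781e-05,
        1.33099613e+00, -2.23376384e-01]), 'dq': array([-0.00141462, -0.00024081, -0.00371752,  0.00244683,  0.00189435,
        0.00269574]), 'joint_torque': array([ 1.66073933e-03, -4.12901473e+01, -2.60142642e+01, -1.98584708e-04,
        3.06057271e-03,  3.88890192e-05]), 'position': array([0.23298333, 0.47043263, 0.4042015 ]), 'ee_rot': array([-3.14047666e+00, -2.29365330e-04,  2.68174334e+00]), 'ft_force': array([0.84711931, 0.44837552, 0.09145679]), 'moment': array([-0.01698547, -0.02640971,  0.01428126]), 'finger_gap': 0.08567625356267551}
```

View pics/top0.png

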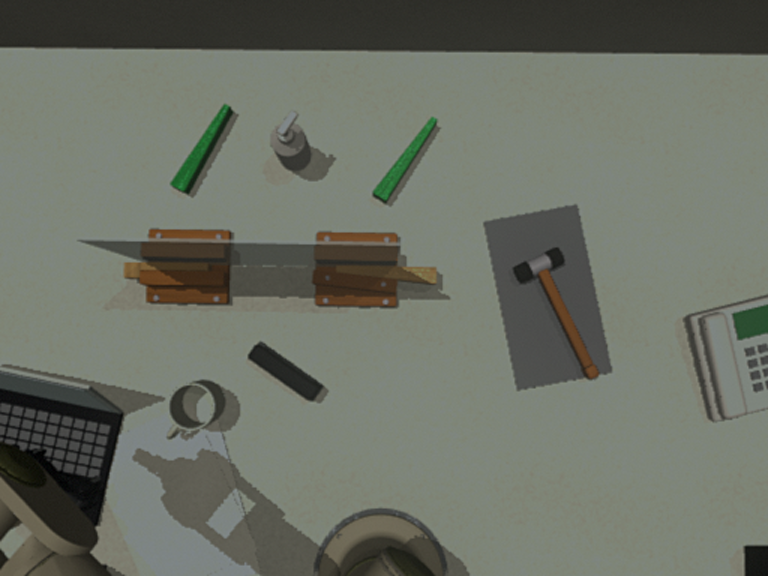

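View pics/side0.png

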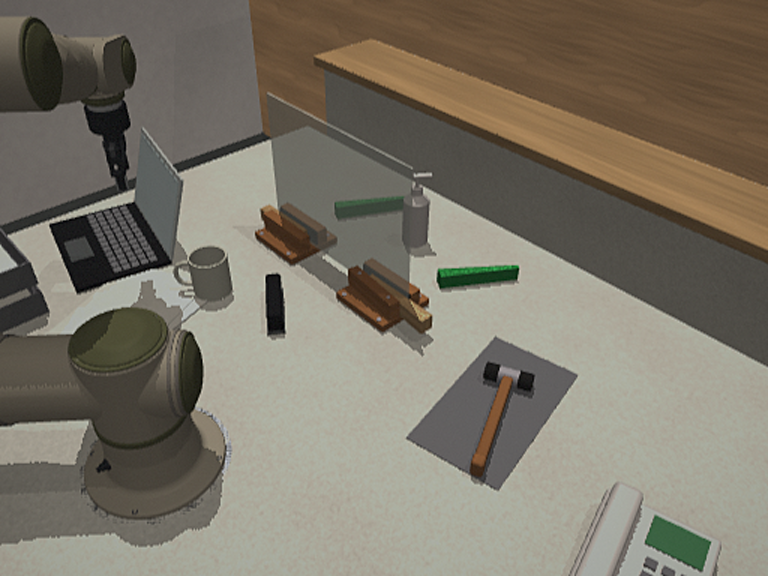

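The top view shows the hammer head at about (539,265), the handle end at (592,372), and the wedge butt at about (436,275), all in 768-wide pixels. I'll crop closer.

```bash
python3 -c "
from h import *
crop('top0',200,125,420,265,'c1',3.6)
crop('side0',210,150,400,330,'c2',3.3)"
```

```text
(no output)
```

View pics/c1.png

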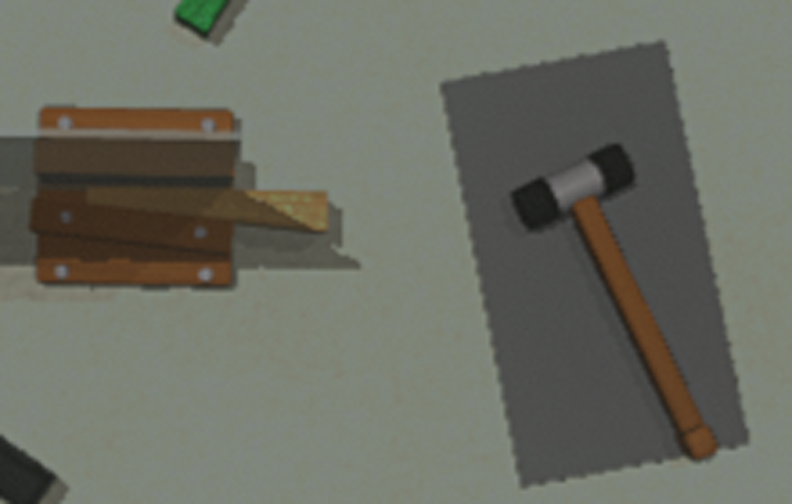

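View pics/c2.png

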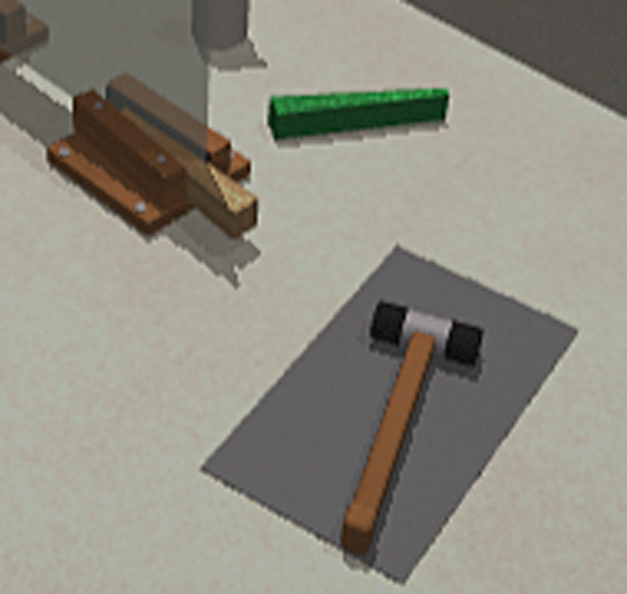

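Crop of the top view: butt top edge runs (327,192)–(327,232). Hammer faces centre on (521,211) and (626,163), and the handle runs from (588,200) to (700,443).

```bash
python3 - <<'E'
from h import *
np.set_printoptions(precision=4,suppress=True)
P=lambda u,v,z:back('top0',200+u/3.6,125+v/3.6,z)
S=lambda u,v,z:back('side0',210+u/3.3,150+v/3.3,z)
for n,a in dict(buttN=(327,192,.054),buttF=(327,232,.054),faceL=(521.5,211,.023),faceR=(625.5,163,.023),h1=(588,200,.032),h2=(698,440,.032),
 matTL=(442,84,.003),matTR=(664,42,.003),matBR=(748,440,.003),matBL=(521,487,.003),footTR=(235,190,.06),plTR=(234,110,.012),plBR=(234,285,.012),plTL=(40,108,.012),plBL=(38,283,.012),
 screenR=(240,132,.06)).items(): print(n,P(*a))
print('side butt top corners',S(256,200,.054),S(234,212,.054), 'bottom',S(240,236,.02))
h1,h2=P(588,200,.032),P(698,440,.032); print('handle yaw',np.arctan2(*(h1-h2)[[1,0]]))
a,b=P(521.5,211,.023),P(625.5,163,.023);print('head yaw',np.arctan2(*(a-b)[[1,0]])-np.pi/2, (a+b)/2,np.linalg.norm(a-b))
for f in [(150,230,.012),(398,233,.012),(148,303,.012),(397,306,.012)]: print('feet',back('top0',f[0]/1.5,f[1]/1.5,f[2]))
E
```

```text
buttN [ 0.5567 -0.0963  0.054 ]
buttF [ 0.5268 -0.0963  0.054 ]
faceL [ 0.5462 -0.2477  0.023 ]
faceR [ 0.5837 -0.3278  0.023 ]
h1 [ 0.5542 -0.2967  0.032 ]
h2 [ 0.3733 -0.3779  0.032 ]
matTL [ 0.6469 -0.19    0.003 ]
matTR [ 0.6814 -0.3641  0.003 ]
matBR [ 0.3722 -0.4249  0.003 ]
matBL [ 0.3352 -0.2497  0.003 ]
footTR [ 0.5572 -0.0273  0.06  ]
plTR [ 0.6239 -0.0275  0.012 ]
plBR [ 0.4884 -0.0282  0.012 ]
plTL [0.6243 0.1226 0.012 ]
plBL [0.4889 0.1223 0.012 ]
screenR [ 0.6006 -0.0308  0.06  ]
side butt top corners [ 0.5536 -0.1009  0.054 ] [ 0.5274 -0.0989  0.054 ] bottom [ 0.5365 -0.0996  0.02  ]
handle yaw 0.42206197344526125
head yaw 0.4381585176823761 [ 0.565  -0.2878  0.023 ] 0.08850334424620955
feet [0.6265 0.4315 0.012 ]
feet [ 0.6245 -0.0284  0.012 ]
feet [0.4911 0.4311 0.012 ]
feet [ 0.4889 -0.0273  0.012 ]
```

```bash
cat >> h.py <<'E'
def go(x,y,z,yaw):
    s=telemetry.read_state(); p=s['position'];a=s['ee_rot'][2]
    d=np.array([x,y,z])-p; c,n=np.cos(a),np.sin(a)
    print('t %.2f pos'%s['clock'],p.round(4),'yaw %.4f'%a,'F',s['ft_force'].round(1),'gap %.4f'%s['finger_gap'])
    print('shift cm',np.round(100*np.array([c*d[0]+n*d[1],n*d[0]-c*d[1],-d[2]]),2),'turn %.3f'%(-((yaw-a+np.pi)%(2*np.pi)-np.pi)))
E
python3 -m creep '[[[-59.8,-58,4,2.25],[-59.8,-58,4,2.25],[-59.8,-58,4,2.25],[-59.8,-58,4,2.25],[-59.8,-58,4,2.25],[-59.8,-58,4,2.25],[-59.8,-58,4,2.25],[-59.8,-58,4,2.25],[-59.8,-58,4,2.25],[-59.8,-58,4,2.25],[-59.8,-58,4,2.25],[-59.8,-58,4,2.25]]]' 1
python3 -c "
from h import *
go(.511,-.315,.28,.43)"
```

```text
clock: 1.3
position: [0.4335, -0.0965, 0.3757]
ee_rot: [-3.141, -0.0, 0.875]
ft_force: [1.3, 0.5, -0.0]
finger_gap: 0.0858
t 1.30 pos [ 0.4335 -0.0965  0.3757] yaw 0.8751 F [ 1.3  0.5 -0. ] gap 0.0858
shift cm [-11.8   19.95   9.57] turn 0.445
```

```bash
python3 -m creep '[[[-11.8,20,5,0.445],[-11.8,20,9,0.445],[-11.8,20,9.5,0.445],[-11.8,20,9.5,0.445],[-11.8,20,9.5,0.445],[-11.8,20,9.5,0.445],[-11.8,20,9.5,0.445]]]' 1
python3 -c "
from h import *
go(.511,-.315,.181,.43); snap('top','t1');crop('t1',270,130,420,260,'t1c',5)"
```

```text
clock: 2.0
position: [0.5125, -0.3131, 0.2796]
ee_rot: [-3.139, 0.001, 0.436]
ft_force: [0.2, 1.4, 0.3]
finger_gap: 0.0856
t 2.00 pos [ 0.5125 -0.3131  0.2796] yaw 0.4357 F [0.2 1.4 0.3] gap 0.0856
shift cm [-0.22  0.11  9.86] turn 0.006
```

View pics/t1c.png

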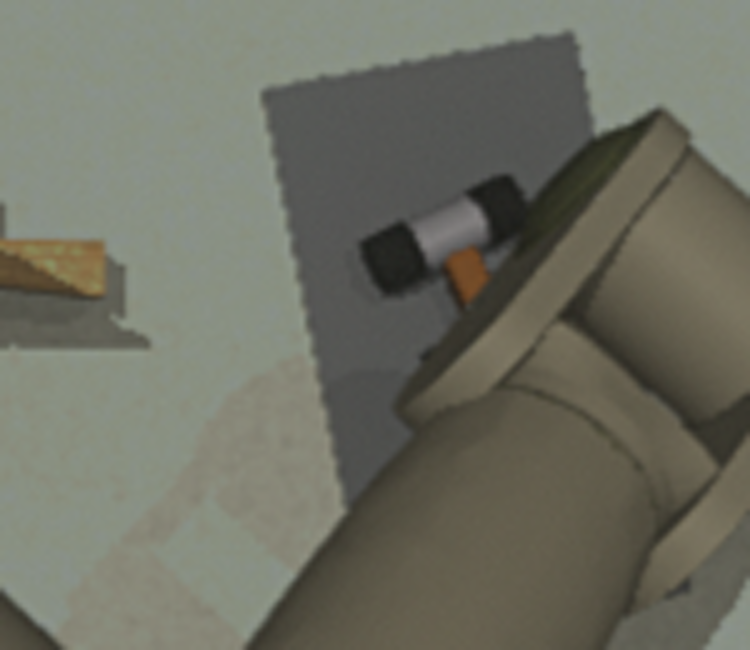

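The arm hides the grip, but the head and handle are aligned with it. I'll descend and then close.

```bash
python3 -m creep '[[[-0.2,0.1,4,0],[-0.2,0.1,7,0],[-0.2,0.1,9,0],[-0.2,0.1,9.8,0],[-0.2,0.1,9.8,0],[-0.2,0.1,9.8,0]]]' 1
python3 -m creep '[[[0,0,0,0],[0,0,0,0],[0,0,0,0],[0,0,0,0],[0,0,0,0],[0,0,0,0],[0,0,0,0],[0,0,0,0]]]' 0
python3 -c "
from h import *
go(.511,-.315,.181,.43);snap('side','s1')"
```

```text
clock: 2.65
position: [0.5117, -0.3142, 0.1846]
ee_rot: [3.139, -0.001, 0.437]
ft_force: [-0.2, -0.3, 0.4]
finger_gap: 0.0855
clock: 3.45
position: [0.5114, -0.3144, 0.1832]
ee_rot: [3.141, -0.0, 0.437]
ft_force: [-0.8, -0.3, 5.9]
finger_gap: 0.0188
t 3.45 pos [ 0.5114 -0.3144  0.1832] yaw 0.4369 F [-0.8 -0.3  5.9] gap 0.0188
shift cm [-0.06  0.04  0.22] turn 0.007
```

View pics/s1.png

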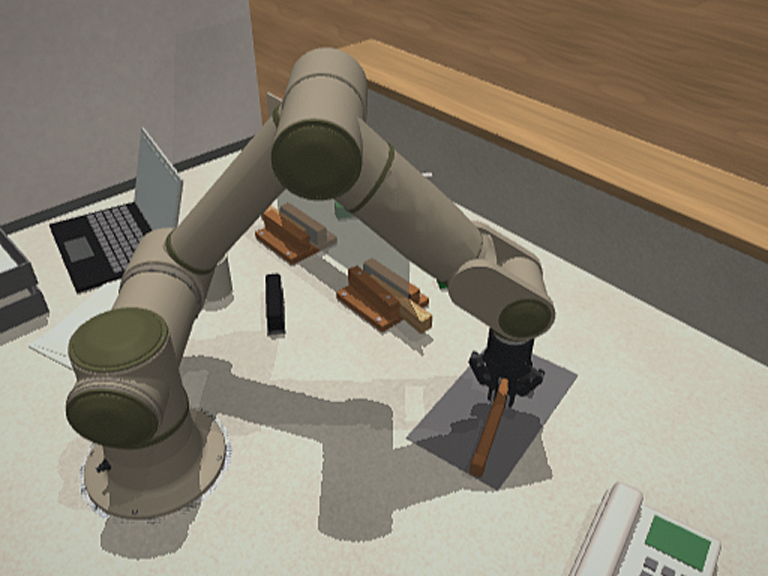

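```bash
python3 -m creep '[[[0,0,-3,0],[0,0,-6,0],[0,0,-6,0],[0,0,-6,0]]]' 0
python3 -c "
from h import *
go(.4815,-.185,.24,0)"
```

```text
clock: 3.9
position: [0.5111, -0.3141, 0.242]
ee_rot: [-3.14, 0.0, 0.437]
ft_force: [-0.9, 0.4, -3.8]
finger_gap: 0.019
t 3.90 pos [ 0.5111 -0.3141  0.242 ] yaw 0.4367 F [-0.9  0.4 -3.8] gap 0.0190
shift cm [  2.78 -12.95   0.2 ] turn 0.437
```

```bash
python3 -m creep '[[[1,-4,0,0.14],[2,-8,0,0.28],[2.7,-12,0,0.4],[2.78,-12.95,0.2,0.437],[2.78,-12.95,0.2,0.437],[2.78,-12.95,0.2,0.437]]]' 0
python3 -c "
from h import *
go(.4815,-.185,.200,0);snap('top','t2');crop('t2',240,130,400,250,'t2c',5)
snap('side','s2');crop('s2',180,140,380,300,'s2c',4)"
```

```text
clock: 4.5
position: [0.4817, -0.1856, 0.24]
ee_rot: [-3.141, 0.001, 0.001]
ft_force: [-0.4, -0.6, -3.5]
finger_gap: 0.0187
t 4.50 pos [ 0.4817 -0.1856  0.24  ] yaw 0.0009 F [-0.4 -0.6 -3.5] gap 0.0187
shift cm [-0.02 -0.06  4.  ] turn 0.001
```

View pics/t2c.png

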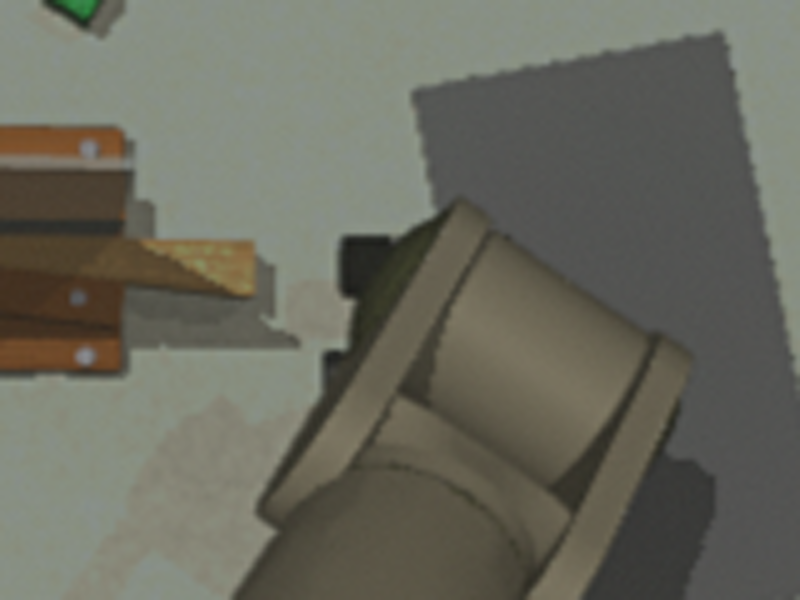

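View pics/s2c.png

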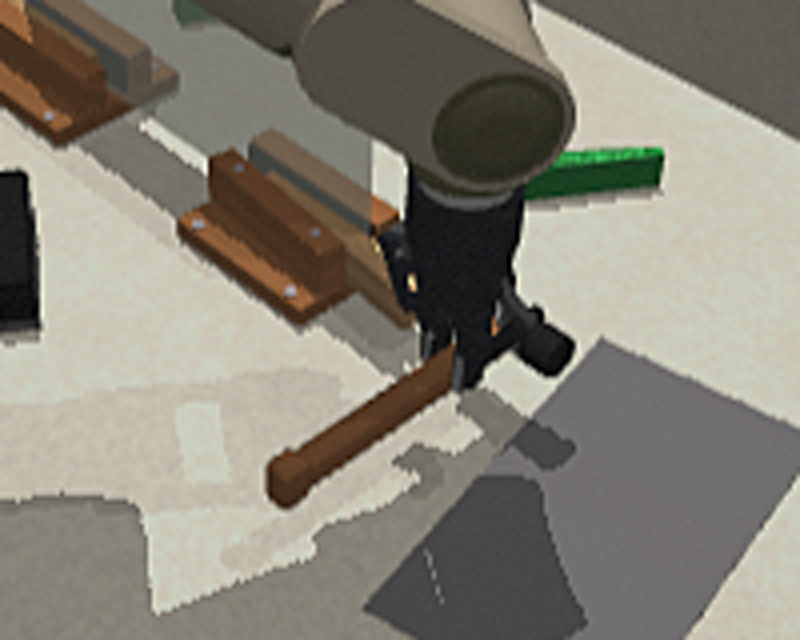

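Top crop: the near rubber face sits at column 342, rows 236–296, and the butt at column 254, rows 240–298.

```bash
python3 -c "
from h import *
for a in [(342,236,.077),(342,266,.077),(342,296,.077),(254,240,.054),(254,298,.054)]: print(back('t2',240+a[0]/5,130+a[1]/5,a[2]).round(4))"
```

```text
[ 0.5579 -0.1409  0.077 ]
[ 0.542  -0.1409  0.077 ]
[ 0.5261 -0.1409  0.077 ]
[ 0.5576 -0.0962  0.054 ]
[ 0.5263 -0.0962  0.054 ]
```

```bash
python3 -m creep '[[[0,-0.2,2,0],[0,-1,3.8,0],[0,-2,4,0],[0,-3,4,0],[0,-3.6,4,0],[0,-3.6,4,0],[0,-3.6,4,0],[0,-3.6,4,0]]]' 0
python3 -c "
from h import *
go(.4815,-.1415,.200,0)"
```

```text
clock: 5.4
position: [0.4819, -0.1495, 0.2013]
ee_rot: [3.141, -0.001, -0.0]
ft_force: [0.5, 0.2, -3.3]
finger_gap: 0.0187
t 5.40 pos [ 0.4819 -0.1495  0.2013] yaw -0.0003 F [ 0.5  0.2 -3.3] gap 0.0187
shift cm [-0.04 -0.8   0.13] turn -0.000
```

```bash
python3 -m creep '[[[0,-0.6,0,0],[0,-1.2,0,0],[0,-1.2,0,0]]]' 0
python3 -m creep '[[[0,0.6,0,0],[0,0,0,0],[0,-0.5,0,0],[0,-0.5,0,0]]]' 0
```

```text
clock: 5.7
position: [0.4817, -0.1365, 0.2009]
ee_rot: [-3.141, 0.0, 0.001]
ft_force: [-0.3, -0.5, -3.7]
finger_gap: 0.019
clock: 6.1
position: [0.4817, -0.1316, 0.2009]
ee_rot: [-3.141, 0.0, 0.0]
ft_force: [-0.3, -0.0, -3.8]
finger_gap: 0.0189
```

```bash
cat > ok.py <<'E'
import sys
from cell import telemetry
s=telemetry.read_state(); print('Fy',s['ft_force'][1].round(2)); sys.exit(abs(s['ft_force'][1])>1.8)
E
T() { python3 ok.py; }
python3 -m creep '[[[0,0.6,0,0],[0,0,0,0],[0,-0.5,0,0],[0,-0.5,0,0]]]' 0 && python3 ok.py &&
python3 -m creep '[[[0,0.6,0,0],[0,0,0,0],[0,-0.5,0,0],[0,-0.5,0,0]]]' 0 && python3 ok.py &&
python3 -m creep '[[[0,0.6,0,0],[0,0,0,0],[0,-0.5,0,0],[0,-0.5,0,0]]]' 0 && python3 ok.py
```

```text
clock: 6.5
position: [0.4819, -0.1269, 0.201]
ee_rot: [3.141, -0.001, -0.0]
ft_force: [1.0, -2.0, -3.6]
finger_gap: 0.0184
Fy -1.96True
```

```bash
python3 -m creep '[[[0,0.6,0,0],[0,0.2,0,0],[0,-0.3,0,0],[0,-0.3,0,0]]]' 0 
python3 -c "
from h import *
for i in range(3): print(telemetry.read_state()['ft_force'])"
```

```text
clock: 6.9
position: [0.4817, -0.124, 0.201]
ee_rot: [3.141, -0.0, -0.0]
ft_force: [-0.2, -3.6, -3.9]
finger_gap: 0.0184
[-0.17890263 -3.59014224 -3.91413   ]
[-0.17890263 -3.59014224 -3.91413   ]
[-0.17890263 -3.59014224 -3.91413   ]
```

```bash
python3 -m creep '[[[0,0.6,0,0],[0,0.2,0,0],[0,-0.2,0,0],[0,-0.2,0,0]]]' 0 
```

```text
clock: 7.3
position: [0.4817, -0.1221, 0.2009]
ee_rot: [3.141, -0.0, -0.0]
ft_force: [0.2, -5.8, -3.6]
finger_gap: 0.0188
```

```bash
python3 -m creep '[[[0,0.6,0,0],[0,0.3,0,0],[0,-0.2,0,0],[0,-0.2,0,0]]]' 0 
```

```text
clock: 7.7
position: [0.4817, -0.1203, 0.201]
ee_rot: [3.14, -0.0, -0.0]
ft_force: [-2.5, -9.3, -3.5]
finger_gap: 0.0184
```

```bash
python3 -m creep '[[[0,0.6,0,0],[0,0.4,0,0],[0,-0.1,0,0],[0,-0.1,0,0]]]' 0 
```

```text
clock: 8.1
position: [0.4816, -0.1195, 0.201]
ee_rot: [3.139, 0.0, -0.001]
ft_force: [-4.8, -12.6, -4.2]
finger_gap: 0.0189
```

```bash
python3 -m creep '[[[0,0.6,0,0],[0,0.5,0,0],[0,0,0,0],[0,-0.05,0,0],[0,-0.05,0,0]]]' 0 
```

```text
clock: 8.6
position: [0.4815, -0.1192, 0.201]
ee_rot: [3.139, 0.0, -0.001]
ft_force: [-5.0, -13.9, -3.1]
finger_gap: 0.0188
```

```bash
python3 -m creep '[[[0,0.6,0,0],[0,0.5,0,0],[0,0,0,0],[0,-0.05,0,0],[0,-0.05,0,0]]]' 0 
```

```text
clock: 9.1
position: [0.4815, -0.1188, 0.201]
ee_rot: [3.139, 0.0, -0.001]
ft_force: [-5.7, -16.0, -2.8]
finger_gap: 0.0192
```

```bash
python3 -m creep '[[[0,1.6,0,0],[0,3,0,0],[0,3,0,0],[0,3,0,0]]]' 0; python3 -c "
from h import *
snap('top','t3');crop('t3',200,130,360,250,'t3c',5)
snap('side','s3')"
```

```text
clock: 9.5
position: [0.4817, -0.1483, 0.2008]
ee_rot: [-3.141, 0.0, -0.001]
ft_force: [1.0, 0.8, -4.1]
finger_gap: 0.019
```

View pics/t3c.png

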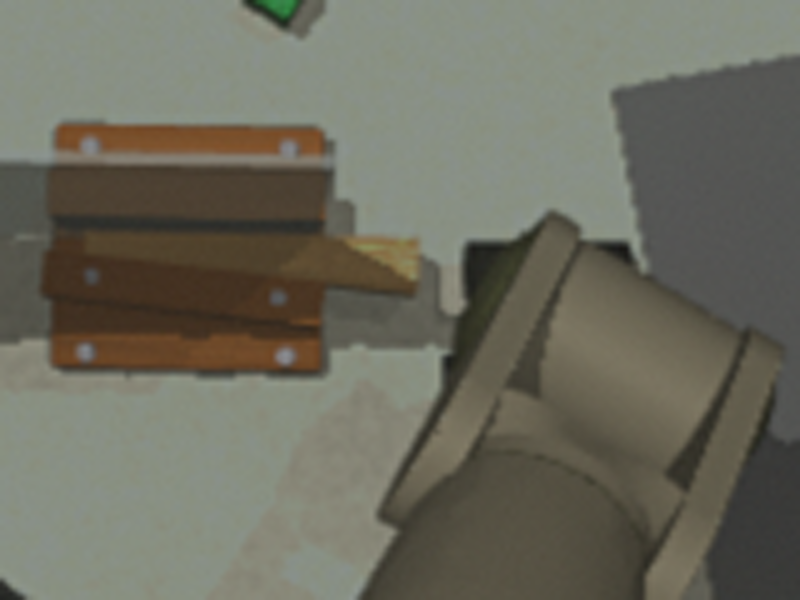

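The butt is now at column 419 of a crop starting at u=200, about 17 mm deeper than before, and the hammer is level and square to it. I'll make a confirming tap to the same depth as the 13.9 N one.

```bash
python3 -m creep '[[[0,-0.8,0,0],[0,-1.6,0,0],[0,-2.2,0,0],[0,-2.6,0,0],[0,-2.9,0,0],[0,-2.95,0,0],[0,-2.95,0,0]]]' 0; python3 -c "
from h import *
go(.4815,-.1488,.2,0)
for f,u,v in [('t3',200+419/5,130+240/5),('t3',200+416/5,130+294/5)]: print(back(f,u,v,.054))"
```

```text
clock: 10.3
position: [0.4815, -0.1197, 0.201]
ee_rot: [3.139, 0.001, -0.001]
ft_force: [-5.6, -10.9, -3.0]
finger_gap: 0.0188
t 10.30 pos [ 0.4815 -0.1197  0.201 ] yaw -0.0010 F [ -5.6 -10.9  -3. ] gap 0.0188
shift cm [0.   2.91 0.1 ] turn -0.001
[ 0.55749971 -0.07732398  0.054     ]
[ 0.52833717 -0.07578259  0.054     ]
```

```bash
python3 -m creep '[[[0,0.6,0,0],[0,0.5,0,0],[0,0,0,0],[0,-0.08,0,0],[0,-0.08,0,0]]]' 0 
```

```text
clock: 10.8
position: [0.4816, -0.1188, 0.2011]
ee_rot: [3.139, 0.0, -0.001]
ft_force: [-5.0, -15.7, -3.3]
finger_gap: 0.019
```

```bash
python3 -m creep '[[[0,0.6,0,0],[0,0.5,0,0],[0,0,0,0],[0,0,0,0],[0,0,0,0]]]' 0 
```

```text
clock: 11.3
position: [0.4815, -0.1186, 0.201]
ee_rot: [3.139, 0.0, -0.001]
ft_force: [-6.5, -14.9, -4.4]
finger_gap: 0.0185
```

Repeated taps now stop at the same place at 15–16 N, so the wedge is tight. Next I take the hammer back.

```bash
python3 -m creep '[[[0,2,0,0],[0,5,0,0],[0,7,-2,0],[0,8,-4,0],[0,8,-4,0],[0,8,-4,0]]]' 0; python3 -c "
from h import *
go(.5114,-.3144,.24,.437)"
```

```text
clock: 11.9
position: [0.4816, -0.1969, 0.2403]
ee_rot: [-3.141, 0.001, 0.0]
ft_force: [-0.2, -0.5, -3.8]
finger_gap: 0.0192
t 11.90 pos [ 0.4816 -0.1969  0.2403] yaw 0.0003 F [-0.2 -0.5 -3.8] gap 0.0192
shift cm [ 2.98 11.75  0.03] turn -0.437
```

```bash
python3 -m creep '[[[0.8,4,0,-0.14],[1.8,8,0,-0.28],[2.8,11.5,0,-0.4],[2.98,11.75,0,-0.437],[2.98,11.75,0,-0.437],[2.98,11.75,2,-0.437],[2.98,11.75,4,-0.437],[2.98,11.75,4.8,-0.437],[2.98,11.75,5.2,-0.437],[2.98,11.75,5.4,-0.437],[2.98,11.75,5.4,-0.437],[2.98,11.75,5.4,-0.437]]]' 0; python3 -c "
from h import *
go(.5114,-.3144,.183,.437)"
```

```text
clock: 13.1
position: [0.5117, -0.3154, 0.1876]
ee_rot: [3.141, -0.0, 0.437]
ft_force: [-0.1, 0.0, -3.1]
finger_gap: 0.0186
t 13.10 pos [ 0.5117 -0.3154  0.1876] yaw 0.4368 F [-0.1  0.  -3.1] gap 0.0186
shift cm [ 0.02 -0.1   0.46] turn -0.000
```

```bash
python3 -m creep '[[[0,0,0.15,0],[0,0,0.3,0],[0,0,0.4,0],[0,0,0.4,0],[0,0,0.4,0]]]' 0
```

```text
clock: 13.6
position: [0.5115, -0.3155, 0.1833]
ee_rot: [3.141, -0.0, 0.437]
ft_force: [-2.5, 0.2, 2.4]
finger_gap: 0.0188
```

```bash
python3 -m creep '[[[0,0,0,0],[0,0,0,0],[0,0,0,0],[0,0,0,0],[0,0,0,0],[0,0,0,0],[0,0,0,0]]]' 1
python3 -m creep '[[[0,0,-2,0],[0,0,-6,0],[0,0,-10,0],[-6,0,-13,0],[-10,0,-15,0],[-14,0,-15,0],[-16,0,-15,0],[-16,0,-15,0],[-16,0,-15,0]]]' 1
python3 -c "
from h import *
snap('top','t4');snap('side','s4')
a=np.load('pics/t4.npz')['img'];c=np.load('pics/s4.npz')['img']
cv2.imwrite('pics/f.png',np.vstack([a[60:290,:,::-1],c[90:350,:,::-1]]))"
```

```text
clock: 14.3
position: [0.5115, -0.3154, 0.1829]
ee_rot: [-3.142, -0.0, 0.437]
ft_force: [-0.1, 1.0, 0.2]
finger_gap: 0.0855
clock: 15.2
position: [0.3667, -0.3831, 0.333]
ee_rot: [3.142, -0.0, 0.436]
ft_force: [-0.2, 0.2, -0.0]
finger_gap: 0.0857
```

View pics/f.png

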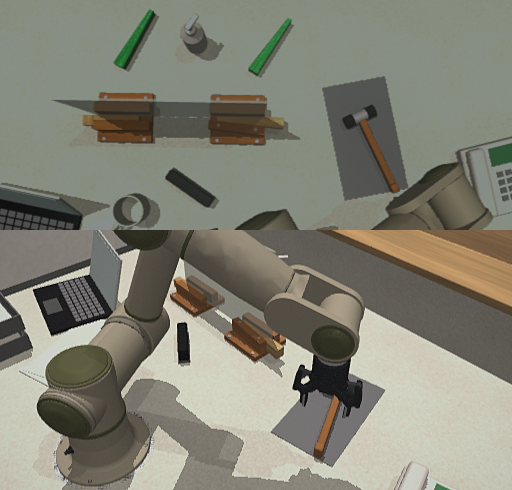

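The hammer lies on the mat with its head at about (360,117) in the picture. The wedge is in, the screen is upright, and the stapler, mug and bottle are where they were. I'm handing in.

```bash
python3 -c "
from cell import arm; print(arm.close_job())"
```

```text
the job is handed in; nothing more can be done
None
```

The wedge is tapped tight, the hammer is back on the mat and released, and the job was handed in at about 15 s on the robot's clock.

- **Tapping:** I made about 12 short taps, planned at 0.05–0.08 m/s (the first rows of the confirming tap reached 0.08). The wedge went in about 20 mm and now stands out about 48 mm. The last taps stopped at the same spot (within 0.2 mm) at 15–16 N. The highest reading was 16.0 N, slightly over the advised 12–15 N and well under the 35 N limit. Forces were read only at the end of each tap, so a brief higher peak would not have shown.
- **Sideways force:** The last taps also showed 5–6 N sideways. The wedge's butt looked slightly turned, by about 0.05 rad, in the picture taken after tapping.
- **Final pictures:** The hammer lies wholly on the mat, close to where it started, with the gripper clear above it. The screen is upright, and the stapler, mug and sanitizer look unmoved; I checked that by eye and did not measure it.

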